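# Put three hub gauges back on their own setting masters

## Robot

A 7-joint arm with a two-finger parallel gripper is mounted at the origin on a cart in front of the work surface, level with it; the furniture and walls round the work are solid. World frame = base frame: x ahead of the robot, y to its left, z up, the work surface at z = 0. Lengths are in mm, angles in degrees, forces in N, time in s.
With the tool pointing down it reaches from about 400 to 900 mm from the base axis. Payload 5.5 kg.
Tool frame: the origin (TCP) lies at the very end of the fingers, on their centre line; the grasp point (between the pads) lies grip_depth behind it (grip_depth is the distance from the TCP to the grasp point, in mm); z points along the fingers, x is the direction in which the jaws open and shut, and the axes are right-handed (so a half turn about z gives the same grasp; the last joint's range is limited). The gripper opens to 92 mm and grips with 3 to 60 N. Pads are 19 mm wide; open, the fingers measure 130 mm over their backs; the gripper's body (75 mm by 190 mm) begins 47 mm behind the grasp point.
Start: joints at [-58.659, 28.699, -24.465, 88.831, 12.651, 65.22, -12.049], TCP at [181.965, 624.01, 226.729] pointing down, gripper open.
Joint ranges: [-164.97, 164.97], [-17.58, 116.51], [-87.97, 89.64], [11.32, 138.91], [-80.73, 260.73], [10.89, 115.49], [-147.41, 147.41]. Speed limits (degrees/s): [147.25, 147.25, 180, 180, 180, 180, 180].

## Interface

Orientations are given as [roll, pitch, yaw] about the fixed x, y, z axes, in that order (R = Rz(yaw) Ry(pitch) Rx(roll)).
In Python, from cell import * gives the robot as it stands.
- The arm moves only by the shell command python3 -m creep 'ROWS' [FORCE]. ROWS is JSON, a list of rows, each a list of 3 entries, a list of its own where there are three numbers: the shift along the tool's x, y, z in m, then the turn, a rotation vector about the tool's x, y, z in rad, then the closure, from -1 (fully open) to 1 (shut), so that 0 is half open. A call has 1 to 20 rows; each row is the pose to reach, as a shift and turn from the pose commanded when the call began, along the tool's axes at that moment; what a row does not reach only later rows make up. A row lasts 1/12 s, in which the tool goes at most 41.7 mm and 7.16 degrees, less where a joint would pass 70% of its speed; a pose out of reach is approached as far as the arm can. A call with a gripper value outside its range is refused whole. The fingers move at their own pace and stop on an object; FORCE is the grip in N (left out, the last holds). Time passes only in rows, so rows that repeat a pose let the fingers close. It gives the time, the measured TCP pose, the force and the opening at its end, in the units of the state.
- get_obs(): the state, without advancing time (a new reading comes with each control period).
- read_camera(name): name is "side" or "top" or "wrist"; returns a dict with "frame" (384x512x3 uint8, red, green, blue), "z_map" (384x512 float32, mm along the optical axis (not along the pixel's ray), 0 where there is no reading), "camera_matrix" (3x3 intrinsics, pixels), "R" (3x3) and "t" (3): a world point X has camera coordinates R X + t; the wrist camera has in their place "hand_eye" (4x4, takes a point from camera to tool coordinates, whose origin is the TCP and whose axes are the tool frame's). Camera axes: x right, y down, z forward; pixel columns grow to the right and rows downward; lengths in mm; the calibration is good to about 2 mm. A picture is of the moment at which its call begins: read the wrist's pose just before it.
- close_job(): hands the job in, once; it reports no verdict.
The state is a dict: "clock": time; "q": joint angles; "joint_vel": joint speeds; "effort": joint torques, N m; "tool_pos": TCP position; "ee_rot": TCP orientation; "wrist_force": force on the tool from outside, world axes, zero at the start; "ft_torque": the same for the moment, N m; "grip_width": finger opening in mm.
Only numpy, scipy, OpenCV 4.12 (cv2) and the standard library are available. Lean on these libraries where they do the work, as an engineer would, in place of code of your own. Each camera call takes 0.05 s, during which the arm holds its last target.

## Task

The three hub gauges were put back on the wrong setting masters: the small gauge is perched on the large master's boss, the middle gauge sits loose on the small master and the large gauge on the middle one. Put every gauge on the master of its own size, standing level with all its bolt feet down on the base plate round the boss; the empty rubber mat is there to park a gauge on meanwhile, and must not keep one. Do not tip a gauge over, and leave the torch, the setting ring and the micrometer beside them where they lie.

Things in the scene. Friction and masses are not known exactly. Their poses are not given: they have to be found in the camera images.
- gauge_small: small hub gauge, loose, about 0.4 kg, on a bright master at the start (not those on the bare bench behind): dark round plate 94 mm across, 15 to 21 mm above the origin, on 4 bolt feet 8.4 mm thick on a circle of 37 mm radius. Bar handle over its middle 70 mm long (along y), 22 mm wide (x; grasp across this), bar 43 to 47 mm above the origin. Origin: centre, at the feet's undersides; z up
- gauge_middle: middle hub gauge, loose, about 0.55 kg, on a bright master at the start (not those on the bare bench behind): dark round plate 122 mm across, 15 to 21 mm above the origin, on 5 bolt feet 8.4 mm thick on a circle of 51 mm radius. Bar handle over its middle 70 mm long (along y), 22 mm wide (x; grasp across this), bar 43 to 47 mm above the origin. Origin: centre, at the feet's undersides; z up
- gauge_large: large hub gauge, loose, about 0.68 kg, on a bright master at the start (not those on the bare bench behind): dark round plate 146 mm across, 15 to 21 mm above the origin, on 5 bolt feet 8.4 mm thick on a circle of 63 mm radius. Bar handle over its middle 88 mm long (along y), 18 mm wide (x; grasp across this), bar 36 to 49 mm above the origin. Origin: centre, at the feet's undersides; z up
- master_small: the small setting master, fixed to the bench: a square bright base plate 130 x 130 mm, 10 mm thick, a screw in each corner, with a round steel boss 50 mm across standing 12 mm above the plate at its centre. It carries the middle gauge at the start. The small gauge fits it at any turn, its feet on the base plate round the boss with about 8 mm of room to every side. Origin: centre of the plate's underside, on the bench; z up, x and y along the plate's sides
- master_middle: the middle setting master, fixed to the bench: a square bright base plate 150 x 150 mm, 10 mm thick, a screw in each corner, with a round steel boss 77 mm across standing 12 mm above the plate at its centre. It carries the large gauge at the start. The middle gauge fits it at any turn, its feet on the base plate round the boss with about 8 mm of room to every side. Origin: centre of the plate's underside, on the bench; z up, x and y along the plate's sides
- master_large: the large setting master, fixed to the bench: a square bright base plate 156 x 156 mm, 10 mm thick, a screw in each corner, with a round steel boss 102 mm across standing 12 mm above the plate at its centre. It carries the small gauge at the start. The large gauge fits it at any turn, its feet on the base plate round the boss with about 8 mm of room to every side. Origin: centre of the plate's underside, on the bench; z up, x and y along the plate's sides
- mat: the empty ribbed dark rubber mat, 150 x 150 mm, its top 4 mm above the bench, fixed; room for one gauge of any size. Origin: centre of its underside
- torch: bystander: a black hand torch lying between the masters and the big upright wheel, 118 mm long (along its y), 32 mm thick. Origin: centre of its underside. (The wheel to the right of it is fixed: a solid disc 0.40 m across and high, 0.17 m thick, from 0.42 m to 0.83 m ahead of the robot and 0.09 to 0.27 m to its right; swing round its front or over it)
- ring: bystander: a white-faced setting ring lying flat near the front edge of the bench to the left of the masters (not the ones further back), 65 mm across, 23 mm high. Origin: centre of its underside
- micrometer: bystander: a micrometer lying flat at the front of the bench before the upright wheel, 132 mm long (along its y), 47 mm wide, 18 mm high. Origin: centre of its underside

How it is judged:
By the outcome, as a careful person would: the job done as asked, in the order asked, and still so for the second after the job is handed in, with the robot touching nothing.
It also fails if it takes over 120 s, if anything falls off the work surface, if the arm or the gripper's body presses on something with over 40 N, if the wrist force passes 120 N, or if a joint passes its speed limit or range.

## Working session

There is one attempt and no reset: what is moved stays moved. The work goes in short steps, Python scripts to look and compute and a shell command to move; the robot and the scene stay as the last step left them, time stands still between calls to the robot, and variables do not carry over. Pictures are saved under pics/ and viewed, and the job is handed in when it is done.

```bash
ls; mkdir -p pics; python3 - <<'E'
from cell import *
import cv2,numpy as np
print(get_obs())
for n in ("side","top","wrist"):
    c=read_camera(n); cv2.imwrite(f"pics/{n}0.png",c["frame"][:,:,::-1]); np.savez(f"pics/{n}0.npz",**c)
    print(n,c["camera_matrix"].tolist(),[ (k,np.round(c[k],3).tolist()) for k in ("R","t","hand_eye") if k in c])
E
```

```text
pics
{'clock': 0.0, 'q': array([-58.66071618,  28.75445572, -24.45508262,  88.89381181,
        12.65117694,  65.22215455, -12.04893663]), 'joint_vel': array([-0.03263473,  0.02053696,  0.00122035, -0.07373436, -0.06701127,
        0.15591583,  0.04988356]), 'effort': array([-1.26666830e-03, -5.66586900e+01, -5.81698626e+00, -2.79104340e+01,
       -6.87204022e-02,  3.07620806e-02,  2.15287082e-04]), 'tool_pos': array([181.80697472, 623.28432291, 225.65700001]), 'ee_rot': array([-1.79996210e+02,  1.16492955e-01,  7.37465776e+01]), 'wrist_force': array([-0.25642964,  0.30641779,  0.54045062]), 'ft_torque': array([-0.03967169, -0.04733478, -0.00358299]), 'grip_width': 91.50771813698623}
side [[395.11821882076913, 0.0, 251.78606113775905], [0.0, 395.11821882076913, 200.50852253187858], [0.0, 0.0, 1.0]] [('R', [[-0.999, 0.045, -0.021], [0.045, 0.635, -0.771], [-0.021, -0.771, -0.637]]), ('t', [533.993, -93.435, 1300.157])]
top [[491.41440225451765, 0.0, 250.78960760597437], [0.0, 491.41440225451765, 191.11607725621695], [0.0, 0.0, 1.0]] [('R', [[-0.019, -1.0, 0.006], [-0.999, 0.019, -0.047], [0.047, -0.007, -0.999]]), ('t', [189.837, 531.492, 1407.127])]
wrist [[306.2051623733467, 0.0, 257.056476585091], [0.0, 306.2051623733467, 191.64813166044743], [0.0, 0.0, 1.0]] [('hand_eye', [[1.0, -0.001, -0.002, 1.436], [0.001, 0.951, 0.308, -84.02], [0.001, -0.308, 0.951, -157.154], [0.0, 0.0, 0.0, 1.0]])]
```

View pics/top0.png

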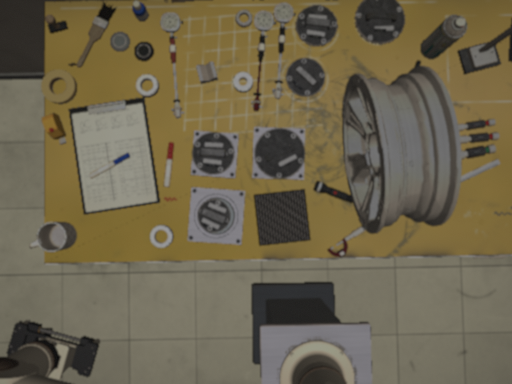

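View pics/side0.png

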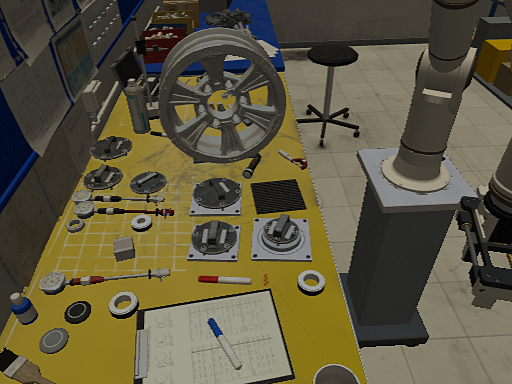

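View pics/wrist0.png

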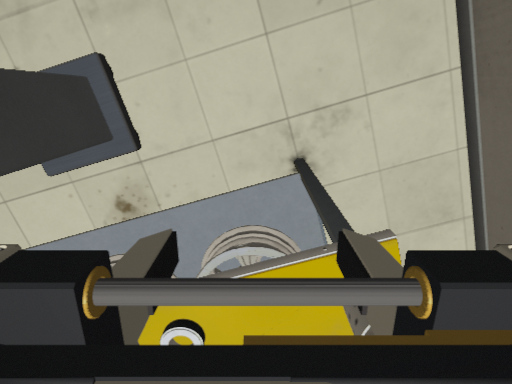

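The top view shows the small master with the middle gauge at (215,155), the middle master with the large gauge at (279,152), the large master with the small gauge at (216,215) and the mat at (282,217). The torch is at (330,190), the micrometer at (345,242) and the ring at (161,236).

```bash
cat > h.py <<'E'
from cell import *
import cv2,numpy as np
from scipy.spatial.transform import Rotation as Ro
def wxyz(c,pts,z=None):
    """pixel (world-enlarged full res) -> world; z given: intersect plane, else z_map"""
    K=np.array(c["camera_matrix"]);out=[]
    if "hand_eye" in c.keys() if hasattr(c,'keys') else False:
        pass
    R=np.array(c["R"]);t=np.array(c["t"])
    for u,v in pts:
        d=np.linalg.inv(K)@[u,v,1]
        if z is None:
            X=R.T@(d*c["z_map"][int(round(v)),int(round(u))]-t)
        else:
            o=-R.T@t; r=R.T@d; X=o+r*(z-o[2])/r[2]
        out.append(X)
    return np.array(out)
def proj(c,X):
    K=np.array(c["camera_matrix"]);p=(K@(np.array(c["R"])@np.atleast_2d(X).T+np.array(c["t"])[:,None]));return (p[:2]/p[2]).T
def wristcam(c,obs):
    """add R,t to wrist camera"""
    T=np.eye(4);T[:3,:3]=Ro.from_euler('xyz',obs["ee_rot"],degrees=True).as_matrix();T[:3,3]=obs["tool_pos"]
    M=np.linalg.inv(T@np.array(c["hand_eye"]));c=dict(c);c["R"]=M[:3,:3];c["t"]=M[:3,3];return c
def cloud(c):
    K=np.array(c["camera_matrix"]);z=c["z_map"];v,u=np.mgrid[:z.shape[0],:z.shape[1]]
    P=np.stack([(u-K[0,2])/K[0,0]*z,(v-K[1,2])/K[1,1]*z,z],-1)
    return (P-np.array(c["t"]))@np.array(c["R"])
def ortho(c,x0,x1,y0,y1,z,ppm=3):
    """rectify onto plane z : image up=+x, right=-y"""
    X=np.array([[x1,y1,z],[x1,y0,z],[x0,y0,z],[x0,y1,z]],float)
    W=int((y1-y0)*ppm);H=int((x1-x0)*ppm)
    M=cv2.getPerspectiveTransform(proj(c,X).astype(np.float32),np.float32([[0,0],[W,0],[W,H],[0,H]]))
    return cv2.warpPerspective(c["frame"],M,(W,H),flags=cv2.INTER_CUBIC)[:,:,::-1].copy()
E
python3 - <<'E'
from h import *
c=dict(np.load("pics/top0.npz"))
P=cloud(c)
for n,(u,v) in dict(ms=(195,155),mm=(256,152),ml=(193,215),mat=(282,217),bench=(245,200)).items():
    print(n,P[v,u].round(1))
im=ortho(c,380,720,-30,320,10,2); 
for i in range(0,340,50):
    cv2.putText(im,str(380+i),(0,(340-i)*2),0,.4,(0,255,0),1);cv2.line(im,(0,(340-i)*2),(8,(340-i)*2),(0,255,0))
for j in range(0,350,50): cv2.putText(im,str(320-j),(j*2,10),0,.4,(0,255,0),1)
im=cv2.resize(im,(600,583));cv2.imwrite("pics/o0.png",im)
print(P[180:200,205:215,2].round(0)[::5,::3])
crop=c["frame"][115:255,180:360,::-1];cv2.imwrite("pics/crop0.png",cv2.resize(crop,None,fx=4,fy=4,interpolation=3))
E
```

```text
ms [640.7 337.4  29. ]
mm [645.7 162.8  32.1]
ml [469.3 347.5  10.4]
mat [458.6  90.7   5.3]
bench [510.  196.9   1.1]
[[-3.  4. -1. -3.]
 [ 6. -1. -5.  2.]
 [ 9.  7. 11. 10.]
 [12.  8.  7.  5.]]
```

View pics/crop0.png

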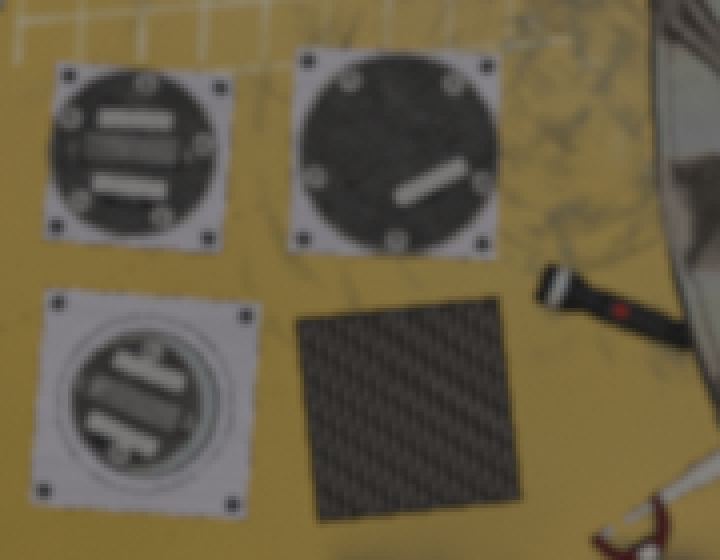

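The crop shows the screws and the mat's corners clearly, so I'll compute the centres from them.

```bash
python3 - <<'E'
from h import *
import cell
print([ (k,getattr(cell,k)) for k in dir(cell) if not k.startswith('_')][:30])
c=dict(np.load("pics/top0.npz"))
f=lambda L:[(u/4+180-.375,v/4+115-.375) for u,v in L]
for n,L,z in [("ms",[(69,76),(221,88),(208,238),(56,227)],10),("mm",[(308,61),(488,66),(483,243),(303,239)],10),("ml",[(58,302),(246,315),(233,504),(43,490)],10),("mat",[(297,320),(497,297),(521,497),(319,521)],4)]:
    X=wxyz(c,f(L),z);d=X[1]-X[0]
    print(n,X.mean(0).round(1),"sides",[round(np.linalg.norm(X[i]-X[i-1]),1) for i in range(4)],"ang top edge",np.degrees(np.arctan2(d[1],d[0])).round(1))
print("small white bars / handle", )
for n,L,z in [("small bar ends",[(91,385),(180,412)],69),("middle bar ends",[(84,150),(184,150)],57),("large strip",[(396,200),(465,163)],50)]:
    X=wxyz(c,f(L),z);d=X[1]-X[0];print(n,X.round(1).tolist(),X.mean(0).round(1),np.linalg.norm(d).round(1),np.degrees(np.arctan2(d[1],d[0])).round(1))
s=dict(np.load("pics/side0.npz"))
cv2.imwrite("pics/sc0.png",cv2.resize(s["frame"][165:270,180:320,::-1],None,fx=5,fy=5,interpolation=3))
P=cloud(c)
for (u,v) in [(215,152),(214,216),(265,150),(285,160),(279,170)]: print(u,v,P[v-1:v+2,u-1:u+2,2].mean().round(1))
E
```

```text
[('MotionError', <class 'cell.MotionError'>), ('close_job', <function connect.<locals>.done at 0x7fd2a77739c0>), ('get_obs', <function make.<locals>.<lambda> at 0x7fd2a77fc860>), ('grip_depth', 18.8), ('read_camera', <function make.<locals>.drawn_camera at 0x7fd2a77fc360>)]
ms [645.2 283.5  10. ] sides [np.float64(110.4), np.float64(110.8), np.float64(109.7), np.float64(110.3)] ang top edge -95.6
mm [645.4  97.   10. ] sides [np.float64(129.9), np.float64(131.0), np.float64(129.2), np.float64(130.4)] ang top edge -92.6
ml [467.3 281.6  10. ] sides [np.float64(135.8), np.float64(136.1), np.float64(136.4), np.float64(137.0)] ang top edge -95.0
mat [459.3  91.3   4. ] sides [np.float64(146.2), np.float64(146.3), np.float64(145.8), np.float64(147.1)] ang top edge -84.5
small white bars / handle
small bar ends [[480.2, 314.9, 69.0], [460.4, 253.7, 69.0]] [470.3 284.3  69. ] 64.3 -108.0
middle bar ends [[645.0, 318.5, 57.0], [643.7, 248.4, 57.0]] [644.4 283.5  57. ] 70.1 -91.1
large strip [[606.5, 100.0, 50.0], [631.8, 50.8, 50.0]] [619.1  75.4  50. ] 55.4 -62.8
215 152 55.1
214 216 68.4
265 150 32.3
285 160 32.3
279 170 31.4
```

View pics/sc0.png

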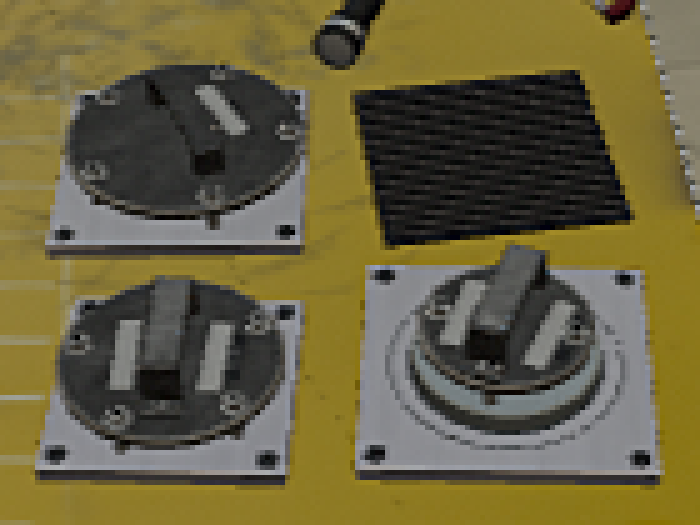

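The side crop confirms the bar handles, and the depths agree (bars at about 57 and 69 mm, large plate at about 31 mm). Next I'll make a helper that turns targets into tool shifts, then go above the small gauge.

```bash
cat >> h.py <<'E'
def delta(x,y,z,yaw,o=None):
    """shift (m) and rotvec (tool axes) from measured pose to target pose (tool down)"""
    o=o or get_obs();R=Ro.from_euler('xyz',o["ee_rot"],degrees=True)
    G=Ro.from_euler('xyz',[180,0,yaw],degrees=True)
    s=R.inv().apply(np.array([x,y,z])-o["tool_pos"])/1000
    return s.round(4).tolist(),(R.inv()*G).as_rotvec().round(4).tolist()
E
python3 -c "
from h import *
print(delta(470,284,230,-18))"
```

```text
([-0.2453, 0.3716, -0.0037], [0.0012, 0.0012, 1.6013])
```

```bash
python3 -m creep '[[[-0.02,0.03,0],[0,0,0.1],-1],[[-0.05,0.07,0],[0,0,0.2],-1],[[-0.245,0.372,-0.004],[0,0,1.6],-1],[[-0.245,0.372,-0.004],[0,0,1.6],-1],[[-0.245,0.372,-0.004],[0,0,1.6],-1],[[-0.245,0.372,-0.004],[0,0,1.6],-1],[[-0.245,0.372,-0.004],[0,0,1.6],-1],[[-0.245,0.372,-0.004],[0,0,1.6],-1],[[-0.245,0.372,-0.004],[0,0,1.6],-1],[[-0.245,0.372,-0.004],[0,0,1.6],-1],[[-0.245,0.372,-0.004],[0,0,1.6],-1],[[-0.245,0.372,-0.004],[0,0,1.6],-1],[[-0.245,0.372,-0.004],[0,0,1.6],-1],[[-0.245,0.372,-0.004],[0,0,1.6],-1],[[-0.245,0.372,-0.004],[0,0,1.6],-1],[[-0.245,0.372,-0.004],[0,0,1.6],-1],[[-0.245,0.372,-0.004],[0,0,1.6],-1],[[-0.245,0.372,-0.004],[0,0,1.6],-1]]' 30
cat >> h.py <<'E'
def snapw(name):
    o=get_obs();c=wristcam(read_camera("wrist"),o);np.savez(f"pics/{name}.npz",**c)
    cv2.imwrite(f"pics/{name}.png",cv2.resize(c["frame"][:,:,::-1],(768,576),interpolation=3));return c,o
E
python3 -c "
from h import *
c,o=snapw('w1');print(o['clock'],o['tool_pos'],o['ee_rot'],o['q'])"
```

```text
clock: 1.65
tool_pos: [470.1, 285.1, 230.7]
ee_rot: [-180.0, 0.0, -17.8]
wrist_force: [-0.4, -0.2, 0.2]
grip_width: 91.7
1.65 [470.1298267  285.13607489 230.67072803] [-1.79999471e+02  1.10545298e-02 -1.77718702e+01] [-3.39541017e+01  1.63900163e+01 -9.12971601e-02  1.03875435e+02
  1.93872461e-02  5.97409881e+01 -5.18233309e+01]
```

View pics/w1.png

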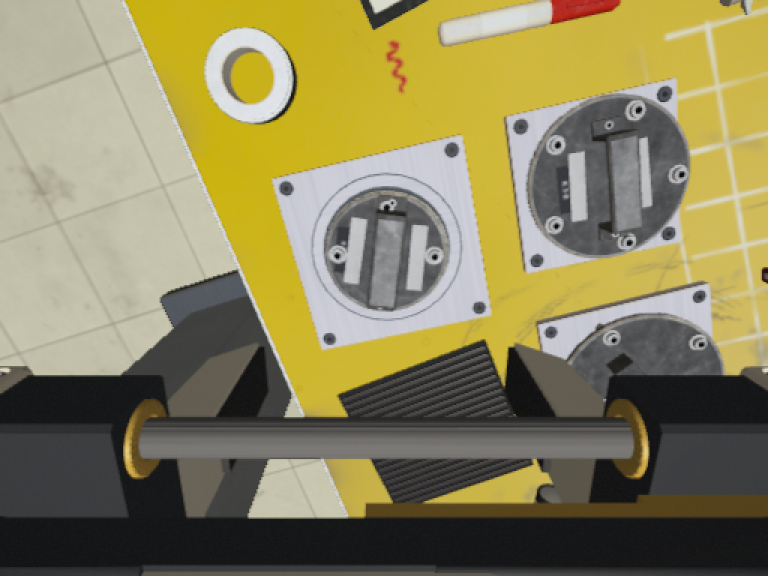

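The wrist view shows the small gauge's bar from about (391,213) to (384,307), the screws of all three masters, and the middle gauge's bar at (624,180). I'll enlarge it for corners.

```bash
python3 - <<'E'
import cv2,numpy as np
c=np.load("pics/w1.npz");f=c["frame"][:,:,::-1]
cv2.imwrite("pics/w1a.png",cv2.resize(f[85:240,175:335],(800,775),interpolation=3)[:600])
a=cv2.resize(f[85:240,175:335],None,fx=3.8,fy=3.8,interpolation=3);cv2.imwrite("pics/w1a.png",a);print(a.shape)
b=cv2.resize(f[45:190,330:475],None,fx=4,fy=4,interpolation=3);cv2.imwrite("pics/w1b.png",b);print(b.shape)
E
```

```text
(589, 608, 3)
(580, 580, 3)
```

View pics/w1a.png

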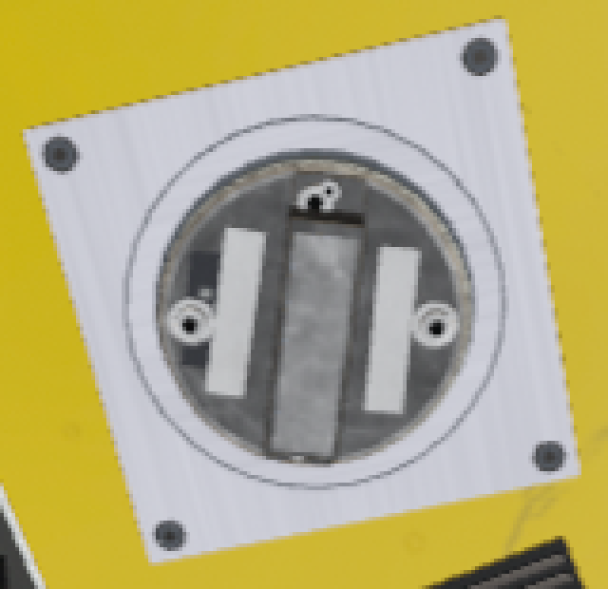

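View pics/w1b.png

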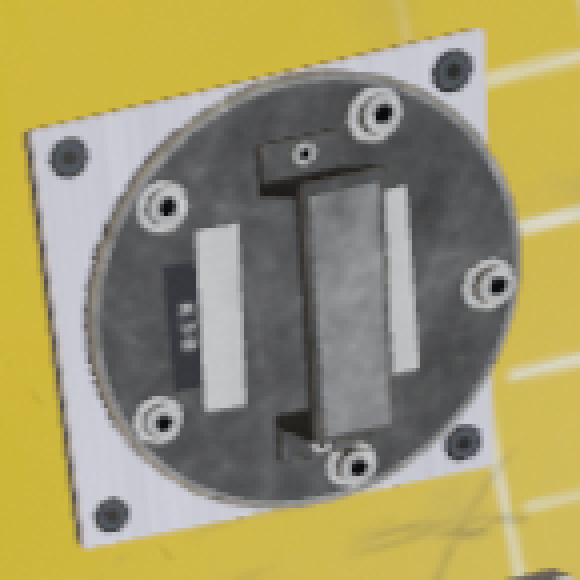

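```bash
cat >> h.py <<'E'
def ana(c,off,s,L,z,name):
    X=wxyz(c,[((u+.5)/s+off[0]-.5,(v+.5)/s+off[1]-.5) for u,v in L],z)
    sd=[float(np.linalg.norm(X[i]-X[i-1]).round(1)) for i in range(len(L))]
    d=(X[0]+X[1]-X[2]-X[3]) if len(L)==4 else X[0]-X[-1]
    print(name,X.mean(0).round(1),"sides",sd,"dir(mid01-mid23)",np.degrees(np.arctan2(d[1],d[0])).round(1));return X
E
python3 - <<'E'
from h import *
c=dict(np.load("pics/w1.npz"))
ana(c,(175,85),3.8,[(60,153),(479,56),(548,456),(171,535)],10,"ml")
ana(c,(175,85),3.8,[(292,232),(361,235),(340,453),(271,450)],69,"small bar top")
ana(c,(175,85),3.8,[(223,228),(266,231),(246,395),(206,392)],43,"strip L")
ana(c,(175,85),3.8,[(378,246),(420,249),(404,413),(365,409)],43,"strip R")
ana(c,(175,85),3.8,[(190,323),(437,325)],43,"feet L,R")
ana(c,(175,85),3.8,[(316,199)],43,"foot top")
ana(c,(330,45),4,[(69,157),(453,70),(463,442),(112,515)],10,"ms")
ana(c,(330,45),4,[(305,187),(382,180),(391,430),(314,437)],57,"mid bar top")
P=cloud(c);
for u,v in [(258,175),(270,150),(412,125),(300,100)]: print(P[v,u].round(1))
E
```

```text
ml [468.9 281.2  10. ] sides [136.3, 135.6, 135.9, 135.0] dir(mid01-mid23) 84.9
small bar top [470.4 284.8  69. ] sides [64.1, 19.0, 64.1, 20.2] dir(mid01-mid23) 66.9
strip L [448.1 295.3  43. ] sides [51.4, 12.8, 51.5, 12.4] dir(mid01-mid23) 64.7
strip R [491.8 275.4  43. ] sides [51.3, 12.6, 51.7, 12.3] dir(mid01-mid23) 68.4
feet L,R [469.8 284.8  43. ] sides [75.2, 75.2] dir(mid01-mid23) 161.7
foot top [482.  320.7  43. ] sides [0.0] dir(mid01-mid23) 0.0
ms [647.5 283.1  10. ] sides [110.0, 109.8, 109.8, 109.7] dir(mid01-mid23) 84.4
mid bar top [647.3 285.4  57. ] sides [66.0, 19.5, 66.0, 20.8] dir(mid01-mid23) 83.4
[471.  285.6  69.9]
[491.1 307.2  68.5]
[642.8 284.2  55.7]
[541.4 342.4  10.5]
```

```bash
python3 - <<'E'
from h import *
c=dict(np.load("pics/w1.npz"));P=cloud(c)
for n,(u,v) in dict(footR=(290,170),footL=(225,170),stripR=(278,171),stripL=(238,167),plate=(252,195),mfoot=(370,97),mfoot2=(452,116),mstrip=(385,125),clamp=(402,82)).items():
    print(n,P[v-3:v+4,u-3:u+4,2].round(0).astype(int).tolist())
print(delta(470,285,120,-23))
E
```

```text
footR [[45, 47, 47, 49, 48, 45, 42], [49, 49, 47, 48, 48, 49, 47], [48, 47, 49, 50, 49, 47, 48], [49, 49, 48, 48, 47, 48, 47], [47, 48, 49, 48, 49, 48, 47], [48, 47, 49, 47, 48, 48, 48], [47, 48, 49, 50, 49, 47, 47]]
footL [[48, 46, 48, 48, 49, 48, 48], [48, 47, 49, 48, 48, 48, 49], [49, 48, 48, 49, 49, 48, 48], [48, 48, 49, 48, 49, 49, 48], [47, 47, 49, 49, 49, 48, 48], [48, 48, 48, 49, 48, 48, 47], [43, 49, 49, 47, 48, 48, 45]]
stripR [[44, 43, 43, 44, 44, 42, 44], [44, 44, 42, 43, 42, 44, 44], [43, 42, 44, 44, 44, 43, 43], [45, 43, 43, 43, 42, 42, 44], [44, 43, 45, 43, 44, 44, 43], [43, 45, 43, 44, 43, 44, 43], [44, 43, 43, 44, 43, 44, 43]]
stripL [[45, 43, 44, 44, 43, 43, 388], [43, 43, 43, 43, 44, 44, 43], [44, 43, 43, 44, 44, 44, 44], [44, 45, 44, 44, 42, 43, 43], [44, 42, 42, 45, 44, 43, 43], [43, 44, 42, 44, 44, 44, 44], [43, 43, 43, 43, 43, 43, 44]]
plate [[69, 70, 69, 69, 69, 68, 69], [69, 69, 69, 68, 70, 69, 69], [69, 68, 69, 70, 69, 68, 69], [68, 69, 69, 69, 69, 68, 69], [69, 69, 69, 67, 68, 68, 68], [68, 68, 69, 69, 68, 70, 68], [68, 67, 68, 70, 69, 68, 69]]
mfoot [[33, 
[... 213 characters left out ...]
[30, 34, 35, 35, 36, 36, 35], [388, 34, 35, 37, 35, 36, 37], [35, 34, 36, 36, 37, 37, 36], [33, 36, 36, 36, 37, 39, 37], [34, 35, 35, 36, 36, 36, 36], [34, 35, 35, 35, 36, 35, 36], [31, 36, 35, 35, 35, 36, 36]]
mstrip [[30, 32, 32, 32, 31, 31, 32], [32, 30, 32, 30, 32, 31, 31], [31, 31, 32, 33, 31, 33, 30], [31, 32, 33, 30, 30, 32, 33], [31, 32, 31, 32, 30, 32, 30], [31, 31, 32, 33, 31, 32, 31], [32, 32, 31, 32, 31, 31, 31]]
clamp [[30, 31, 30, 31, 33, 33, 33], [34, 33, 34, 33, 34, 34, 35], [34, 33, 35, 34, 33, 35, 36], [32, 34, 33, 33, 35, 36, 36], [33, 34, 33, 33, 35, 37, 36], [34, 33, 34, 34, 36, 35, 35], [36, 33, 33, 33, 33, 36, 36]]
([-0.0002, 0.0001, 0.1107], [-0.0001, 0.0001, 0.0906])
```

Bolt heads reach about 48 mm, so I'll use a TCP of 53 mm: the bar (65–69 mm) still sits inside the pads. Descend and grasp.

```bash
python3 -m creep '[[[0,0,0.03],[0,0,0.09],-1],[[0,0,0.07],[0,0,0.09],-1],[[0,0,0.105],[0,0,0.09],-1],[[0,0,0.135],[0,0,0.09],-1],[[0,0,0.155],[0,0,0.09],-1],[[0,0,0.168],[0,0,0.09],-1],[[0,0,0.1775],[0,0,0.09],-1],[[0,0,0.1775],[0,0,0.09],-1],[[0,0,0.1775],[0,0,0.09],0.2],[[0,0,0.1775],[0,0,0.09],1],[[0,0,0.1775],[0,0,0.09],1],[[0,0,0.1775],[0,0,0.09],1],[[0,0,0.1775],[0,0,0.09],1],[[0,0,0.1775],[0,0,0.09],1],[[0,0,0.1775],[0,0,0.09],1],[[0,0,0.1775],[0,0,0.09],1]]' 30
```

```text
clock: 3.03
tool_pos: [470.6, 284.7, 53.4]
ee_rot: [-180.0, -0.0, -23.1]
wrist_force: [-0.2, 0.2, 0.4]
grip_width: 42.3
```

```bash
python3 -m creep '[[[0,0,0],[0,0,0],1],[[0,0,0],[0,0,0],1],[[0,0,0],[0,0,0],1],[[0,0,0],[0,0,0],1],[[0,0,0],[0,0,0],1],[[0,0,0],[0,0,0],1],[[0,0,0],[0,0,0],1],[[0,0,0],[0,0,0],1]]' 30
```

```text
clock: 3.7
tool_pos: [470.3, 284.7, 53.1]
ee_rot: [180.0, 0.0, -23.1]
wrist_force: [-1.2, -0.1, 0.8]
grip_width: 20.9
```

```bash
python3 -c "
from h import *
print(delta(459.5,91,125,-23), delta(459.5,91,35.5,-23))"
python3 -m creep '[[[0,0,-0.006],[0,0,0],1],[[0,0,-0.018],[0,0,0],1],[[0,0,-0.035],[0,0,0],1],[[0,0,-0.055],[0,0,0],1],[[0,0,-0.067],[0,0,0],1],[[0,0,-0.072],[0,0,0],1],[[0,0,-0.072],[0,0,0],1]]' 30
```

```text
([0.066, 0.1824, -0.0718], [0.0001, 0.0003, -0.0016]) ([0.066, 0.1824, 0.0177], [0.0001, 0.0003, -0.0016])
clock: 4.28
tool_pos: [471.4, 285.2, 126.9]
ee_rot: [-179.9, -0.1, -23.1]
wrist_force: [0.1, -0.5, -5.1]
grip_width: 20.9
```

```bash
python3 -m creep '[[[0.003,0.008,0],[0,0,0],1],[[0.01,0.027,0],[0,0,0],1],[[0.02,0.055,0],[0,0,0],1],[[0.032,0.088,0],[0,0,0],1],[[0.044,0.121,0],[0,0,0],1],[[0.054,0.149,0],[0,0,0],1],[[0.062,0.17,0],[0,0,0],1],[[0.066,0.181,0.005],[0,0,0],1],[[0.066,0.1825,0.015],[0,0,0],1],[[0.066,0.1825,0.03],[0,0,0],1],[[0.066,0.1825,0.048],[0,0,0],1],[[0.066,0.1825,0.063],[0,0,0],1],[[0.066,0.1825,0.074],[0,0,0],1],[[0.066,0.1825,0.081],[0,0,0],1],[[0.066,0.1825,0.085],[0,0,0],1],[[0.066,0.1825,0.088],[0,0,0],1],[[0.066,0.1825,0.09],[0,0,0],1],[[0.066,0.1825,0.09],[0,0,0],1]]' 30
```

```text
clock: 5.78
tool_pos: [459.8, 91.1, 35.4]
ee_rot: [-180.0, -0.0, -23.1]
wrist_force: [-0.1, -0.3, -3.9]
grip_width: 21.1
```

```bash
python3 -m creep '[[[0,0,0.001],[0,0,0],1],[[0,0,0.0015],[0,0,0],1],[[0,0,0.0015],[0,0,0],1],[[0,0,0.0015],[0,0,0],0.4],[[0,0,0.0015],[0,0,0],0],[[0,0,0.0015],[0,0,0],-0.5],[[0,0,0.0015],[0,0,0],-0.5],[[0,0,0.0015],[0,0,0],-1],[[0,0,-0.01],[0,0,0],-1],[[0,0,-0.04],[0,0,0],-1],[[0,0,-0.08],[0,0,0],-1],[[0,0,-0.12],[0,0,0],-1],[[0,0,-0.16],[0,0,0],-1],[[0,0,-0.19],[0,0,0],-1],[[0,0,-0.195],[0,0,0],-1],[[0,0,-0.195],[0,0,0],-1]]' 30
python3 -c "
from h import *
c=read_camera('side');cv2.imwrite('pics/s2.png',cv2.resize(c['frame'][150:290,150:350,::-1],None,fx=4,fy=4,interpolation=3))
print(delta(630,97,230,27))"
```

```text
clock: 7.12
tool_pos: [461.5, 91.4, 232.7]
ee_rot: [-179.8, -0.3, -23.1]
wrist_force: [0.3, 0.7, 0.2]
grip_width: 91.5
([0.154, -0.0722, 0.001], [-0.0006, -0.002, -0.8742])
```

View pics/s2.png

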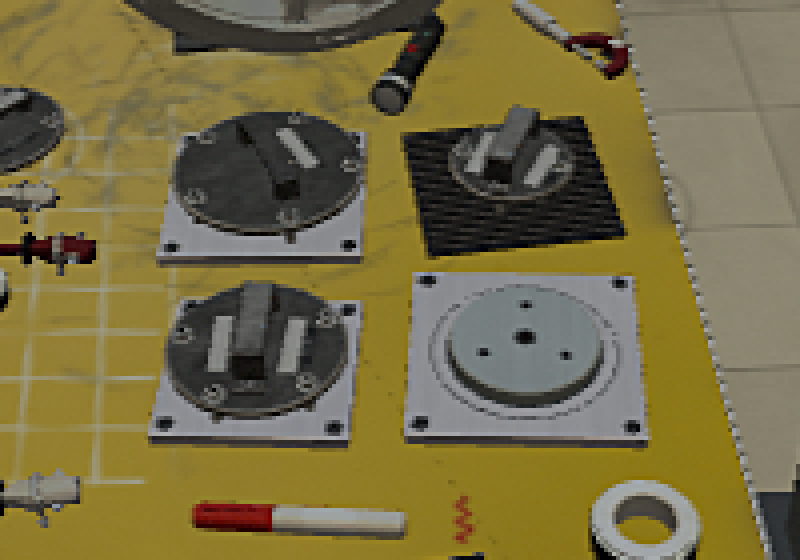

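The small gauge stands level on the mat and the large master's boss is free. Next I'll look at the large gauge.

```bash
python3 -m creep '[[[0.02,-0.01,0],[0,0,-0.1],-1],[[0.05,-0.025,0],[0,0,-0.2],-1],[[0.085,-0.04,0],[0,0,-0.32],-1],[[0.12,-0.057,0],[0,0,-0.44],-1],[[0.145,-0.068,0],[0,0,-0.56],-1],[[0.154,-0.072,0.001],[0,0,-0.68],-1],[[0.154,-0.072,0.001],[0,0,-0.8],-1],[[0.154,-0.072,0.001],[0,0,-0.87],-1],[[0.154,-0.072,0.001],[0,0,-0.87],-1],[[0.154,-0.072,0.001],[0,0,-0.87],-1]]' 30
python3 -c "
from h import *
c,o=snapw('w2');print(o['clock'],o['tool_pos'],o['ee_rot'],o['q'])
f=c['frame'][:,:,::-1]
cv2.imwrite('pics/w2a.png',cv2.resize(f[90:240,170:350],None,fx=4,fy=4,interpolation=3))"
```

```text
clock: 8.0
tool_pos: [628.3, 96.4, 226.5]
ee_rot: [-179.9, 0.2, 26.6]
wrist_force: [-0.4, -0.2, -0.9]
grip_width: 91.6
8.0 [628.28810206  96.40300983 226.4913106 ] [-179.91778181    0.22777375   26.61470686] [-9.82836883 25.42667006 -1.76627682 91.46889849  0.8263315  63.35875584
 14.81719141]
```

View pics/w2.png

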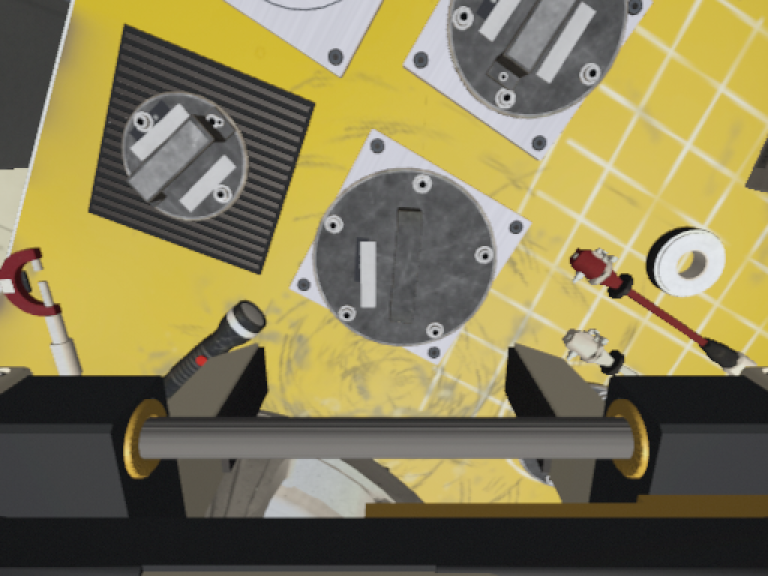

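View pics/w2a.png

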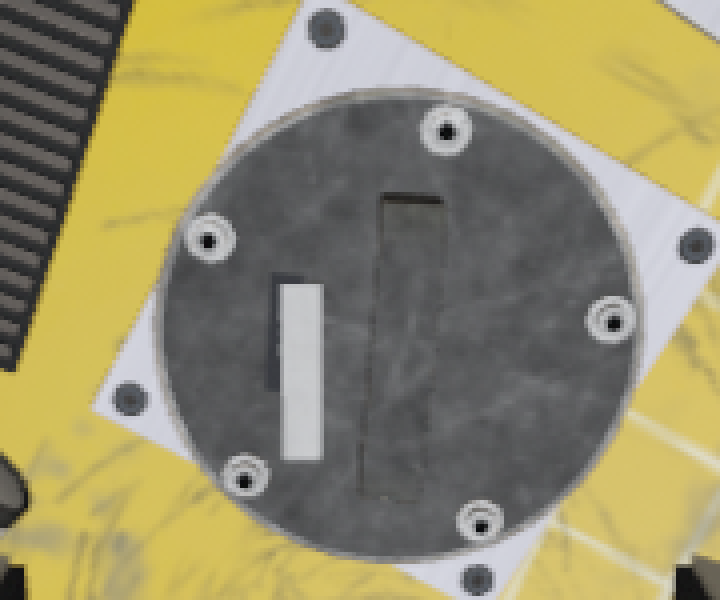

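The large gauge's bar is visible in the crop, from (412,205) to (392,496), with its 5 feet and the middle master's screws around it.

```bash
python3 - <<'E'
from h import *
c=dict(np.load("pics/w2.npz"));o=(170,90)
ana(c,o,4,[(327,28),(696,245),(478,580),(130,399)],10,"mm")
ana(c,o,4,[(381,205),(443,205),(424,498),(360,493)],59,"large bar top")
X=ana(c,o,4,[(447,131),(613,322),(480,523),(245,480),(208,241)],35,"large feet")
print(np.linalg.norm(X-X.mean(0),axis=1).round(1))
P=cloud(c)
for u,v in [(272,170),(268,195),(281,122),(323,170),(290,150)]: print(P[v,u].round(1))
# small on mat, in 768 image scale 1.5
ana(c,(0,0),1.5,[(191,119),(215,139),(158,202),(132,177)],51,"small bar")
ana(c,(0,0),1.5,[(124,25),(315,103),(260,273),(89,212)],4,"mat")
print(delta(628,96,230,27),delta(646,98,41,27))
E
```

```text
mm [647.6  97.   10. ] sides [130.2, 129.6, 129.8, 130.0] dir(mid01-mid23) 87.3
large bar top [643.1  98.2  59. ] sides [82.1, 16.4, 83.5, 18.3] dir(mid01-mid23) 113.5
large feet [644.5  95.2  35. ] sides [74.5, 74.0, 73.6, 73.5, 73.9] dir(mid01-mid23) 51.1
[63.  63.  62.3 63.  63. ]
[641.  107.2  56.2]
[650.3  79.4  56. ]
[627.7 156.3  36. ]
[697.3 129.7  35.4]
[652.5 132.6  30.6]
small bar [463.3  93.4  51. ] sides [60.8, 19.8, 63.1, 23.6] dir(mid01-mid23) 67.9
mat [462.2  91.3   4. ] sides [147.2, 148.0, 146.4, 147.0] dir(mid01-mid23) 95.2
([-0.0007, 0.0002, -0.0029], [-0.0011, 0.003, -0.0067]) ([0.0169, 0.0067, 0.1861], [-0.0011, 0.003, -0.0067])
```

```bash
python3 -c "
from h import *
print(delta(644.3,96,41,23.5))"
```

```text
([0.0144, 0.0077, 0.1861], [-0.001, 0.0031, 0.0544])
```

```bash
python3 -m creep '[[[0.005,0.003,0.02],[0,0,0.054],-1],[[0.01,0.006,0.06],[0,0,0.054],-1],[[0.0145,0.0075,0.1],[0,0,0.054],-1],[[0.0145,0.0075,0.125],[0,0,0.054],-1],[[0.0145,0.0075,0.14],[0,0,0.054],-1],[[0.0145,0.0075,0.15],[0,0,0.054],-1],[[0.0145,0.0075,0.15],[0,0,0.054],-1]]' 30; python3 -c "
from h import *
print(delta(644.3,96,41,23.5))"
```

```text
clock: 8.63
tool_pos: [643.6, 96.3, 76.2]
ee_rot: [-179.9, 0.3, 23.6]
wrist_force: [0.0, -0.0, -0.5]
grip_width: 92.0
([0.0007, 0.0006, 0.0352], [-0.0011, 0.0049, 0.002])
```

```bash
python3 -m creep '[[[0.0007,0.0005,0.012],[0,0.003,0],-1],[[0.0007,0.0005,0.024],[0,0.003,0],-1],[[0.0007,0.0005,0.032],[0,0.003,0],-1],[[0.0007,0.0005,0.035],[0,0.003,0],-1],[[0.0007,0.0005,0.035],[0,0.003,0],0],[[0.0007,0.0005,0.035],[0,0.003,0],1],[[0.0007,0.0005,0.035],[0,0.003,0],1],[[0.0007,0.0005,0.035],[0,0.003,0],1],[[0.0007,0.0005,0.035],[0,0.003,0],1],[[0.0007,0.0005,0.035],[0,0.003,0],1],[[0.0007,0.0005,0.035],[0,0.003,0],1],[[0.0007,0.0005,0.035],[0,0.003,0],1],[[0.0007,0.0005,0.035],[0,0.003,0],1],[[0.0007,0.0005,0.035],[0,0.003,0],1],[[0.0007,0.0005,0.035],[0,0.003,0],1],[[0.0007,0.0005,0.035],[0,0.003,0],1],[[0.0007,0.0005,0.035],[0,0.003,0],1],[[0.0007,0.0005,0.035],[0,0.003,0],1]]' 35
```

```text
clock: 10.13
tool_pos: [644.4, 95.4, 43.8]
ee_rot: [-180.0, 0.1, 23.6]
wrist_force: [-5.0, -2.2, 4.2]
grip_width: 17.4
```

```bash
python3 -m creep '[[[0,0,0],[0,0,0],1],[[0,0,0],[0,0,0],1],[[0,0,0],[0,0,0],1]]' 35; python3 -c "
from h import *
c,o=snapw('w3');print(o['ee_rot'],o['tool_pos'])"
```

```text
clock: 10.38
tool_pos: [644.5, 95.4, 43.9]
ee_rot: [-180.0, 0.1, 23.6]
wrist_force: [-5.1, -2.3, 5.1]
grip_width: 17.4
[-1.79957759e+02  9.56515954e-02  2.35997617e+01] [644.47277371  95.41535657  43.8841301 ]
```

View pics/w3.png

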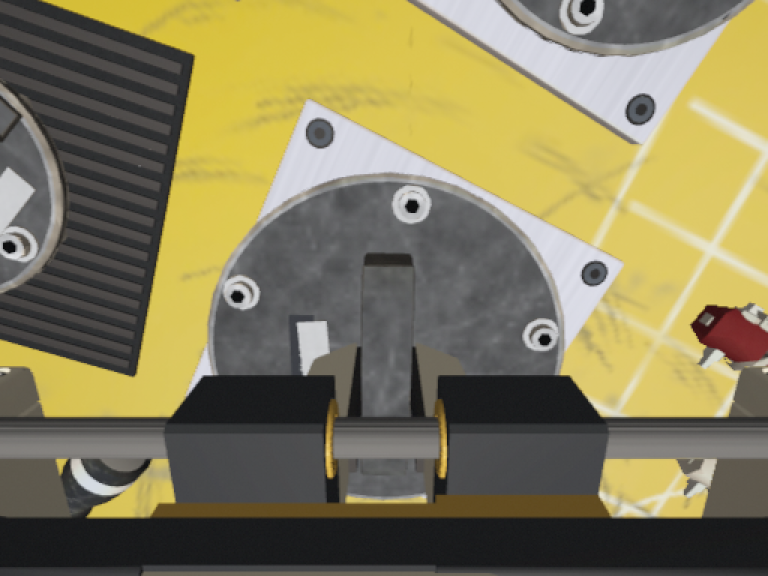

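The wrist view shows the bar square between the fingers. Lift.

```bash
python3 -m creep '[[[0,0,-0.004],[0,0,0],1],[[0,0,-0.01],[0,0,0],1],[[0,0,-0.018],[0,0,0],1],[[0,0,-0.03],[0,0,0],1],[[0,0,-0.05],[0,0,0],1],[[0,0,-0.075],[0,0,0],1],[[0,0,-0.095],[0,0,0],1],[[0,0,-0.105],[0,0,0],1],[[0,0,-0.105],[0,0,0],1],[[0,0,-0.105],[0,0,0],1]]' 45; python3 -c "
from h import *
c=read_camera('side');cv2.imwrite('pics/s3.png',cv2.resize(c['frame'][120:290,150:350,::-1],None,fx=3.5,fy=3.5,interpolation=3))
print(get_obs()['tool_pos']);print(delta(468.3,281.5,145,23.5))"
```

```text
clock: 11.27
tool_pos: [646.6, 96.3, 149.7]
ee_rot: [180.0, -0.2, 23.7]
wrist_force: [-0.8, 0.6, -9.5]
grip_width: 17.2
[645.54416455  96.1611062  148.35186183]
([-0.0879, -0.2409, 0.0033], [-0.0004, -0.0015, 0.003])
```

View pics/s3.png

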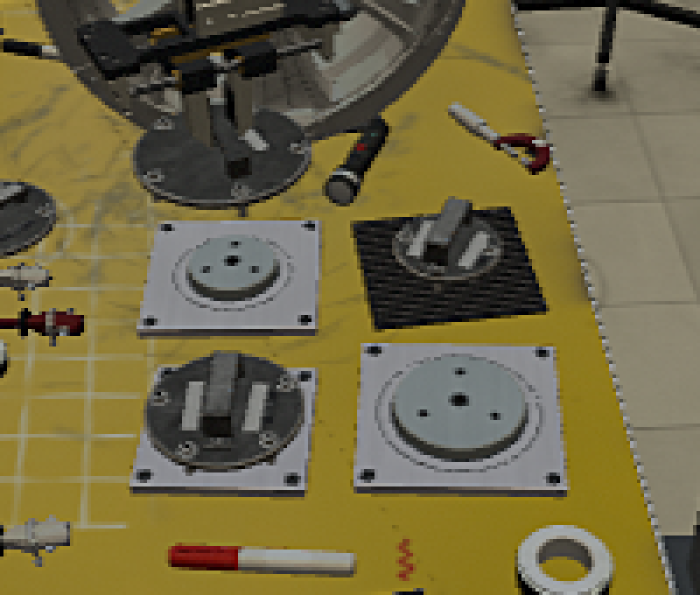

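```bash
python3 -m creep '[[[-0.004,-0.011,0],[0,0,0],1],[[-0.012,-0.033,0],[0,0,0],1],[[-0.023,-0.063,0],[0,0,0],1],[[-0.035,-0.096,0],[0,0,0],1],[[-0.047,-0.129,0],[0,0,0],1],[[-0.059,-0.162,0],[0,0,0],1],[[-0.07,-0.192,0],[0,0,0],1],[[-0.079,-0.217,0],[0,0,0],1],[[-0.085,-0.233,0],[0,0,0],1],[[-0.0875,-0.2405,0],[0,0,0],1],[[-0.0875,-0.2405,0.01],[0,0,0],1],[[-0.0875,-0.2405,0.025],[0,0,0],1],[[-0.0875,-0.2405,0.045],[0,0,0],1],[[-0.0875,-0.2405,0.06],[0,0,0],1],[[-0.0875,-0.2405,0.065],[0,0,0],1],[[-0.0875,-0.2405,0.065],[0,0,0],1],[[-0.0875,-0.2405,0.065],[0,0,0],1]]' 45; python3 -c "
from h import *
o=get_obs();print(o['tool_pos'],o['ee_rot']);print(delta(468.6,281.3,44,23.5))
c=read_camera('side');cv2.imwrite('pics/s4.png',cv2.resize(c['frame'][150:290,200:350,::-1],None,fx=4,fy=4,interpolation=3))"
```

```text
clock: 12.73
tool_pos: [470.4, 280.5, 83.5]
ee_rot: [180.0, -0.1, 23.6]
wrist_force: [0.0, 0.8, -9.1]
grip_width: 17.6
[470.36654618 280.53702845  83.46353218] [ 1.79969561e+02 -1.20947984e-01  2.35849496e+01]
([-0.0014, -0.0014, 0.0395], [0.0005, -0.0021, 0.0015])
```

View pics/s4.png

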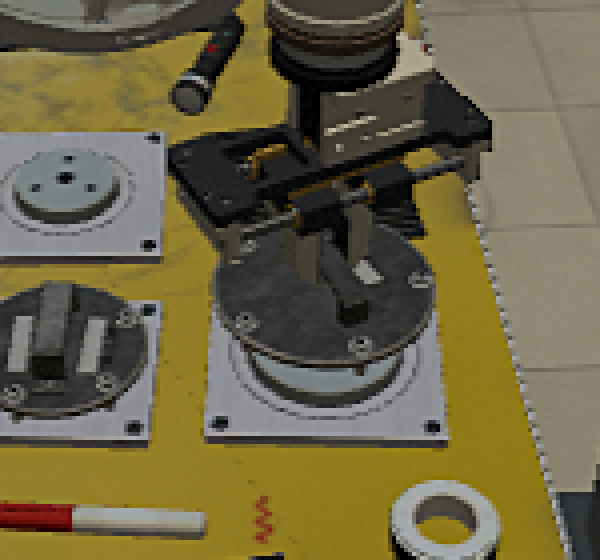

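The large gauge hangs level over its master, centred on the boss. Lower it and watch the force.

```bash
python3 -m creep '[[[-0.0014,-0.0014,0.008],[0,0,0],1],[[-0.0014,-0.0014,0.016],[0,0,0],1],[[-0.0014,-0.0014,0.023],[0,0,0],1],[[-0.0014,-0.0014,0.029],[0,0,0],1],[[-0.0014,-0.0014,0.034],[0,0,0],1],[[-0.0014,-0.0014,0.037],[0,0,0],1],[[-0.0014,-0.0014,0.039],[0,0,0],1],[[-0.0014,-0.0014,0.0395],[0,0,0],1],[[-0.0014,-0.0014,0.0395],[0,0,0],1]]' 45
```

```text
clock: 13.53
tool_pos: [468.2, 282.3, 44.4]
ee_rot: [-180.0, -0.2, 23.7]
wrist_force: [1.0, 0.5, -7.8]
grip_width: 17.5
```

```bash
python3 -m creep '[[[0,0,0.001],[0,0,0],1],[[0,0,0.0015],[0,0,0],1],[[0,0,0.0015],[0,0,0],1]]' 45; python3 -m creep '[[[0,0,0],[0,0,0],0.4],[[0,0,0],[0,0,0],0],[[0,0,0],[0,0,0],-0.5],[[0,0,0],[0,0,0],-1],[[0,0,0],[0,0,0],-1],[[0,0,0],[0,0,0],-1],[[0,0,-0.01],[0,0,0],-1],[[0,0,-0.04],[0,0,0],-1],[[0,0,-0.08],[0,0,0],-1],[[0,0,-0.12],[0,0,0],-1],[[0,0,-0.155],[0,0,0],-1],[[0,0,-0.18],[0,0,0],-1],[[0,0,-0.185],[0,0,0],-1],[[0,0,-0.185],[0,0,0],-1]]' 30
python3 -c "
from h import *
c=read_camera('side');cv2.imwrite('pics/s5.png',cv2.resize(c['frame'][150:290,200:350,::-1],None,fx=4,fy=4,interpolation=3))
c,o=snapw('w5')
print(delta(636,283,230,-7))"
```

```text
clock: 13.78
tool_pos: [468.6, 282.6, 43.8]
ee_rot: [-180.0, -0.2, 23.7]
wrist_force: [-2.3, -1.8, 0.0]
grip_width: 17.5
clock: 14.95
tool_pos: [469.1, 282.9, 231.1]
ee_rot: [-179.9, -0.5, 23.7]
wrist_force: [-0.8, 0.7, 0.8]
grip_width: 92.0
([0.1552, 0.0666, -0.0022], [-0.0004, -0.0021, 0.5353])
```

View pics/s5.png

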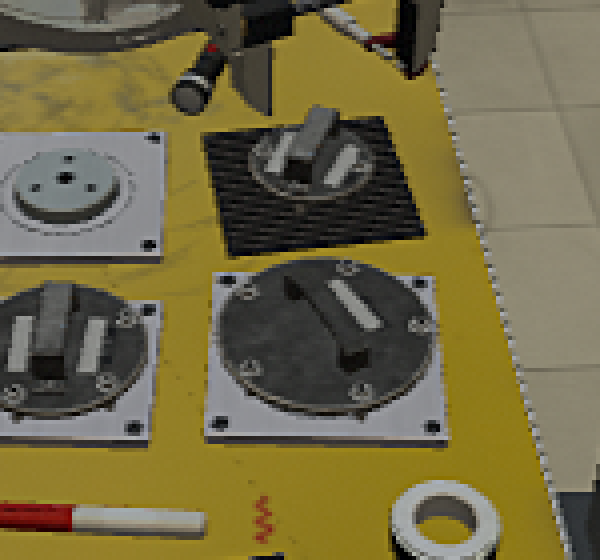

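View pics/w5.png

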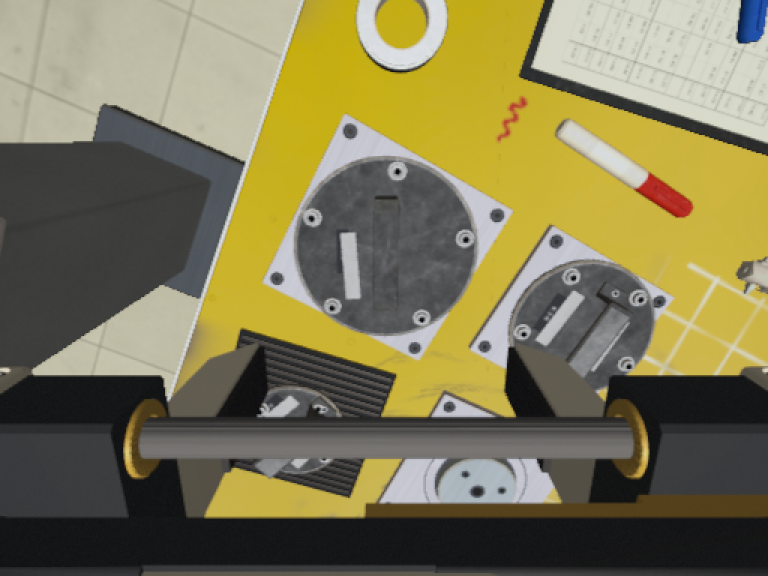

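Large gauge seated round its boss. I'll check the offset numerically and move on to the middle gauge.

```bash
python3 - <<'E'
from h import *
c=dict(np.load("pics/w5.npz"))
ana(c,(0,0),1.5,[(397,171),(466,239),(421,318),(332,306),(312,218)],35,"feet")
ana(c,(0,0),1.5,[(350,130),(497,215),(414,348),(277,278)],10,"ml")
P=cloud(c)
for u,v in [(285,140),(220,125),(280,190),(240,205),(245,128)]: print(P[v-2:v+3,u-2:u+3].mean((0,1)).round(1))
E
python3 -m creep '[[[0.02,0.009,0],[0,0,0.1],-1],[[0.05,0.022,0],[0,0,0.2],-1],[[0.09,0.04,0],[0,0,0.3],-1],[[0.125,0.055,0],[0,0,0.4],-1],[[0.148,0.064,0],[0,0,0.5],-1],[[0.155,0.0665,-0.002],[0,0,0.535],-1],[[0.155,0.0665,-0.002],[0,0,0.535],-1],[[0.155,0.0665,-0.002],[0,0,0.535],-1],[[0.155,0.0665,-0.002],[0,0,0.535],-1]]' 30
python3 -c "
from h import *
c,o=snapw('w6');print(o['tool_pos'],o['ee_rot'])
cv2.imwrite('pics/w6a.png',cv2.resize(c['frame'][90:240,170:350,::-1],None,fx=4,fy=4,interpolation=3))"
```

```text
feet [468.9 282.8  35. ] sides [73.6, 74.5, 73.9, 73.5, 72.9] dir(mid01-mid23) 51.9
ml [468.8 281.1  10. ] sides [136.2, 135.9, 136.5, 135.4] dir(mid01-mid23) 84.9
[485.8 325.4  30.4]
[410.6 311.2  30.4]
[506.1 268.1  30.7]
[468.9 230.5  30.4]
[438.  319.5  30.7]
clock: 15.8
tool_pos: [634.4, 283.5, 228.6]
ee_rot: [-180.0, 0.0, -6.9]
wrist_force: [-0.3, 0.1, -0.5]
grip_width: 91.9
[634.43110111 283.51791323 228.60731715] [-1.79991787e+02  4.04753347e-02 -6.85616267e+00]
```

View pics/w6a.png

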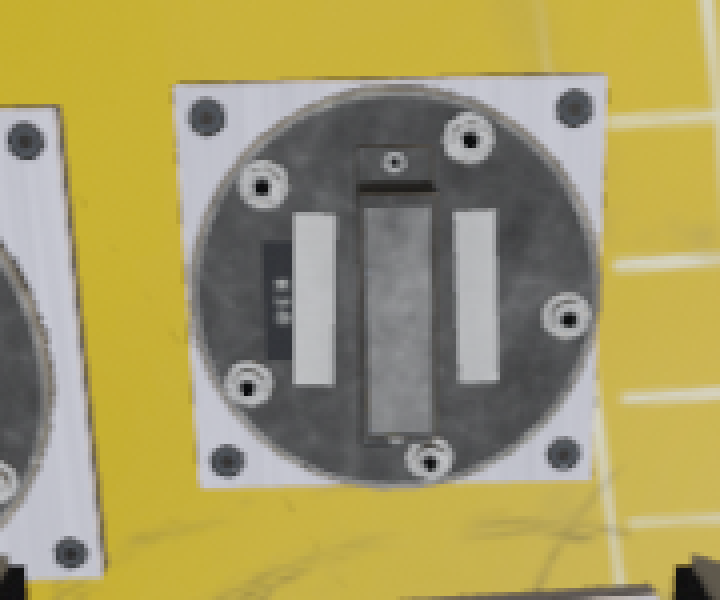

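View pics/w6.png

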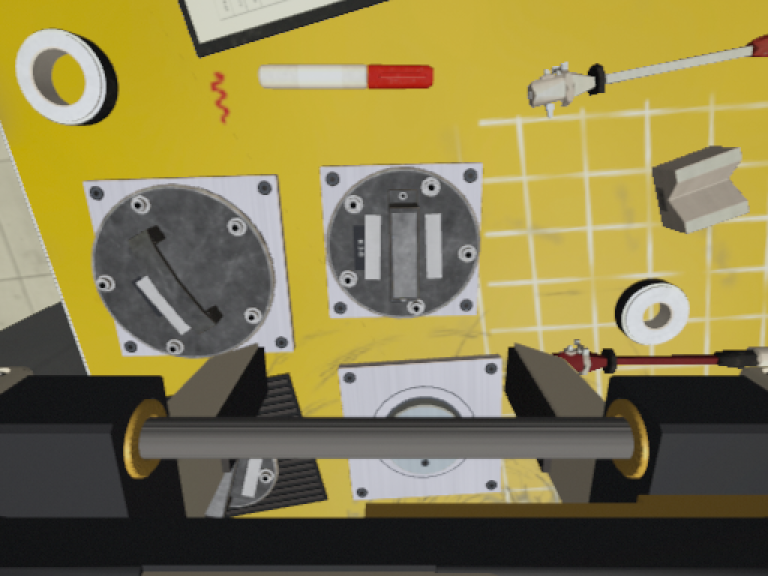

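Large gauge within 1.7 mm of its master's centre and level (plate at 30.4–30.7 mm). The middle gauge's bar is at crop (398,320), with its feet around it.

```bash
python3 - <<'E'
from h import *
c=dict(np.load("pics/w6.npz"));o=(170,90)
ana(c,o,4,[(470,139),(569,319),(430,461),(247,384),(262,187)],35,"mid feet")
ana(c,o,4,[(363,206),(433,206),(432,434),(367,433)],57,"mid bar")
ana(c,o,4,[(206,117),(575,107),(563,454),(228,461)],10,"ms")
ana(c,(0,0),1.5,[(349,377),(491,369),(491,485),(362,492)],10,"mm")
E
```

```text
mid feet [648.  285.9  35. ] sides [60.3, 60.3, 59.9, 60.5, 58.8] dir(mid01-mid23) 5.9
mid bar [648. 285.  57.] sides [64.4, 18.8, 64.7, 18.5] dir(mid01-mid23) 84.2
ms [647.7 283.1  10. ] sides [109.9, 110.4, 110.3, 109.5] dir(mid01-mid23) 84.5
mm [647.6  96.8  10. ] sides [130.2, 130.1, 129.7, 129.4] dir(mid01-mid23) 87.3
```

```bash
python3 -c "
from h import *
print(delta(648,285.6,80,-6))"
```

```text
([0.0131, -0.0034, 0.1493], [-0.0007, -0.0002, -0.0149])
```

```bash
python3 -m creep '[[[0.005,-0.001,0.02],[0,0,-0.015],-1],[[0.01,-0.003,0.06],[0,0,-0.015],-1],[[0.013,-0.0035,0.1],[0,0,-0.015],-1],[[0.013,-0.0035,0.125],[0,0,-0.015],-1],[[0.013,-0.0035,0.14],[0,0,-0.015],-1],[[0.013,-0.0035,0.149],[0,0,-0.015],-1],[[0.013,-0.0035,0.149],[0,0,-0.015],-1],[[0.013,-0.0035,0.149],[0,0,-0.015],-1]]' 30; python3 -c "
from h import *
print(delta(648,285.6,41.5,-6))"
```

```text
clock: 16.52
tool_pos: [650.6, 286.0, 82.8]
ee_rot: [-179.9, -0.2, -6.1]
wrist_force: [-0.2, 0.9, 0.4]
grip_width: 91.9
([-0.0027, 0.0008, 0.0413], [-0.0026, -0.0039, -0.0017])
```

```bash
python3 -m creep '[[[-0.001,0.0005,0.012],[0,0,0],-1],[[-0.001,0.0005,0.024],[0,0,0],-1],[[-0.0015,0.0005,0.033],[0,0,0],-1],[[-0.0015,0.0005,0.039],[0,0,0],-1],[[-0.0015,0.0005,0.04],[0,0,0],-1],[[-0.0015,0.0005,0.04],[0,0,0],-1]]' 30;  python3 -c "
from h import *
print(delta(648,285.6,41.5,-6))"
```

```text
clock: 17.02
tool_pos: [648.1, 284.9, 40.4]
ee_rot: [-180.0, -0.1, -6.1]
wrist_force: [0.2, -0.1, 0.3]
grip_width: 91.8
([-0.0001, -0.0007, -0.0011], [-0.0007, -0.0012, -0.0022])
```

```bash
python3 -m creep '[[[0,0,-0.001],[0,0,0],0],[[0,0,-0.001],[0,0,0],1],[[0,0,-0.001],[0,0,0],1],[[0,0,-0.001],[0,0,0],1],[[0,0,-0.001],[0,0,0],1],[[0,0,-0.001],[0,0,0],1],[[0,0,-0.001],[0,0,0],1],[[0,0,-0.001],[0,0,0],1],[[0,0,-0.001],[0,0,0],1],[[0,0,-0.001],[0,0,0],1],[[0,0,-0.001],[0,0,0],1],[[0,0,-0.001],[0,0,0],1],[[0,0,-0.001],[0,0,0],1],[[0,0,-0.001],[0,0,0],1],[[0,0,-0.001],[0,0,0],1],[[0,0,-0.001],[0,0,0],1]]' 40
```

```text
clock: 18.35
tool_pos: [648.4, 285.1, 42.4]
ee_rot: [-179.9, -0.1, -6.1]
wrist_force: [-1.5, -0.1, 0.5]
grip_width: 20.8
```

```bash
python3 -m creep '[[[0,0,-0.004],[0,0,0],1],[[0,0,-0.01],[0,0,0],1],[[0,0,-0.018],[0,0,0],1],[[0,0,-0.03],[0,0,0],1],[[0,0,-0.05],[0,0,0],1],[[0,0,-0.075],[0,0,0],1],[[0,0,-0.095],[0,0,0],1],[[0,0,-0.1],[0,0,0],1],[[0,0,-0.1],[0,0,0],1],[[0,0,-0.1],[0,0,0],1]]' 40; python3 -c "
from h import *
print(delta(647.8,96.2,82,-6))"
```

```text
clock: 19.18
tool_pos: [648.0, 284.9, 142.3]
ee_rot: [-179.9, -0.1, -6.1]
wrist_force: [0.4, -0.7, -6.2]
grip_width: 20.6
([0.0198, 0.1877, 0.0601], [-0.0015, -0.0024, -0.0022])
```

```bash
python3 -m creep '[[[0.001,0.008,0],[0,0,0],1],[[0.003,0.028,0],[0,0,0],1],[[0.006,0.057,0],[0,0,0],1],[[0.009,0.09,0],[0,0,0],1],[[0.013,0.124,0],[0,0,0],1],[[0.016,0.153,0],[0,0,0],1],[[0.0185,0.175,0],[0,0,0],1],[[0.0198,0.187,0],[0,0,0],1],[[0.0198,0.1877,0.01],[0,0,0],1],[[0.0198,0.1877,0.025],[0,0,0],1],[[0.0198,0.1877,0.042],[0,0,0],1],[[0.0198,0.1877,0.055],[0,0,0],1],[[0.0198,0.1877,0.06],[0,0,0],1],[[0.0198,0.1877,0.06],[0,0,0],1],[[0.0198,0.1877,0.06],[0,0,0],1]]' 40; python3 -c "
from h import *
print(delta(647.8,96.2,42.4,-6))
c=read_camera('side');cv2.imwrite('pics/s7.png',cv2.resize(c['frame'][130:270,160:310,::-1],None,fx=4,fy=4,interpolation=3))"
```

```text
clock: 20.43
tool_pos: [647.9, 97.1, 81.7]
ee_rot: [-179.9, -0.1, -6.1]
wrist_force: [0.2, -0.4, -6.6]
grip_width: 20.7
([-0.0001, 0.0009, 0.0393], [-0.0015, -0.0016, -0.0013])
```

View pics/s7.png

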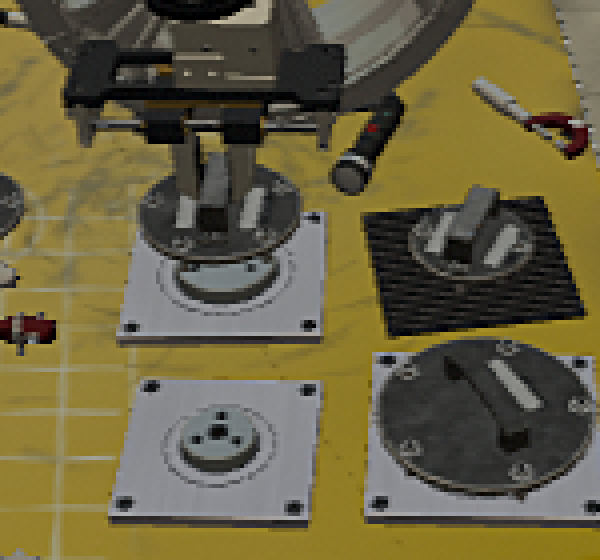

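The middle gauge hangs level over its master. Lower it.

```bash
python3 -m creep '[[[0,0.0009,0.008],[0,0,0],1],[[0,0.0009,0.016],[0,0,0],1],[[0,0.0009,0.023],[0,0,0],1],[[0,0.0009,0.029],[0,0,0],1],[[0,0.0009,0.034],[0,0,0],1],[[0,0.0009,0.037],[0,0,0],1],[[0,0.0009,0.039],[0,0,0],1],[[0,0.0009,0.0405],[0,0,0],1],[[0,0.0009,0.0405],[0,0,0],1],[[0,0.0009,0.0405],[0,0,0],1]]' 40
```

```text
clock: 21.32
tool_pos: [647.9, 95.5, 42.3]
ee_rot: [-179.9, -0.1, -6.1]
wrist_force: [-5.3, -0.3, 1.5]
grip_width: 20.7
```

```bash
python3 -m creep '[[[0,0,0],[0,0,0],0.4],[[0,0,0],[0,0,0],0],[[0,0,0],[0,0,0],-0.5],[[0,0,0],[0,0,0],-1],[[0,0,0],[0,0,0],-1],[[0,0,0],[0,0,0],-1],[[0,0,-0.01],[0,0,0],-1],[[0,0,-0.04],[0,0,0],-1],[[0,0,-0.08],[0,0,0],-1],[[0,0,-0.12],[0,0,0],-1],[[0,0,-0.155],[0,0,0],-1],[[0,0,-0.18],[0,0,0],-1],[[0,0,-0.188],[0,0,0],-1],[[0,0,-0.188],[0,0,0],-1],[[0,0,-0.188],[0,0,0],-1]]' 30
python3 -c "
from h import *
c,o=snapw('w8');print(o['tool_pos'],o['ee_rot']);np.savez('pics/w8.npz',**c)
cv2.imwrite('pics/w8a.png',cv2.resize(c['frame'][90:240,170:350,::-1],None,fx=4,fy=4,interpolation=3))
print(delta(462,92,180,-22.5))"
```

```text
clock: 22.57
tool_pos: [647.4, 95.2, 229.6]
ee_rot: [-179.9, -0.1, -6.1]
wrist_force: [-0.7, 0.4, -0.4]
grip_width: 91.7
[647.35575322  95.23597841 229.55585046] [-1.79909978e+02 -1.47208360e-01 -6.12663737e+00]
([-0.1832, 0.0228, 0.0481], [-0.0009, -0.0001, 0.2858])
```

View pics/w8a.png

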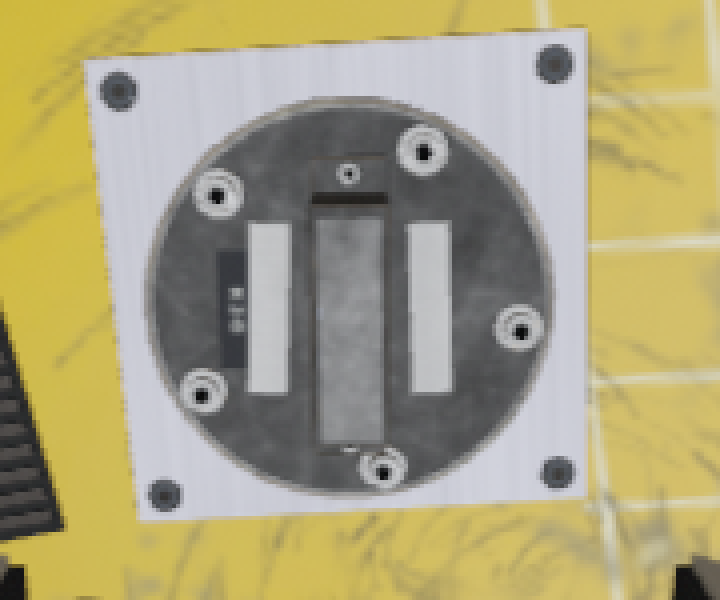

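```bash
python3 - <<'E'
from h import *
c=dict(np.load("pics/w8.npz"));o=(170,90)
ana(c,o,4,[(424,152),(521,331),(384,472),(201,394),(217,195)],35,"mid feet")
ana(c,o,4,[(118,91),(555,64),(558,473),(165,495)],10,"mm")
P=cloud(c)
for u,v in [(250,121),(222,135),(300,190),(235,200),(280,205)]: print(P[v-2:v+3,u-2:u+3].mean((0,1)).round(1))
E
python3 -m creep '[[[-0.018,0.002,0],[0,0,0.05],-1],[[-0.05,0.006,0],[0,0,0.1],-1],[[-0.09,0.011,0],[0,0,0.15],-1],[[-0.13,0.016,0],[0,0,0.2],-1],[[-0.163,0.02,0],[0,0,0.25],-1],[[-0.18,0.022,0],[0,0,0.286],-1],[[-0.183,0.023,0],[0,0,0.286],-1],[[-0.183,0.023,0],[0,0,0.286],-1],[[-0.183,0.023,0],[0,0,0.286],-1]]' 30
python3 -c "
from h import *
c,o=snapw('w9');print(o['tool_pos'],o['ee_rot']);
cv2.imwrite('pics/w9a.png',cv2.resize(c['frame'][90:240,170:350,::-1],None,fx=4,fy=4,interpolation=3))"
```

```text
mid feet [647.7  96.   35. ] sides [60.2, 60.0, 60.0, 60.7, 59.9] dir(mid01-mid23) 5.4
mm [647.7  96.8  10. ] sides [129.9, 130.2, 129.9, 129.9] dir(mid01-mid23) 87.3
[645.6 150.   30.3]
[612.1 138.2  33.8]
[697.5  59.6  24.6]
[617.9  62.3  44.9]
[670.9  44.9  30.8]
clock: 23.37
tool_pos: [463.8, 91.8, 228.5]
ee_rot: [-179.9, -0.1, -22.5]
wrist_force: [0.3, -0.5, 0.3]
grip_width: 91.8
[463.75429907  91.84240097 228.49731365] [-1.79906781e+02 -9.81850772e-02 -2.24696861e+01]
```

View pics/w9a.png

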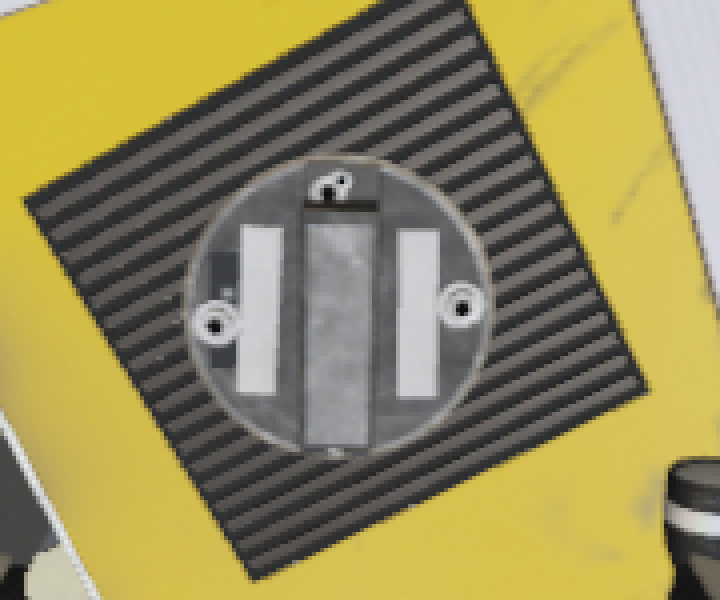

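Middle gauge within 1 mm. The small gauge on the mat: bar centre at about crop (340,335), feet at (215,326) and (461,309).

```bash
python3 - <<'E'
from h import *
c=dict(np.load("pics/w9.npz"));o=(170,90)
ana(c,o,4,[(307,224),(375,224),(369,446),(304,446)],51,"bar")
ana(c,o,4,[(215,326),(461,309)],30,"feet")
print(delta(462,92,75,-22.5))
E
```

```text
bar [459.8  90.7  51. ] sides [64.6, 18.6, 64.6, 18.9] dir(mid01-mid23) 66.2
feet [459.7  91.7  30. ] sides [73.5, 73.5] dir(mid01-mid23) 161.5
([-0.0024, 0.001, 0.1536], [-0.0018, -0.002, 0.0001])
```

```bash
python3 -c "
from h import *
print(delta(459.8,91.2,36,-23.2))"
python3 -m creep '[[[-0.001,0,0.02],[0,0,0.01],-1],[[-0.003,-0.001,0.06],[0,0,0.01],-1],[[-0.0035,-0.001,0.1],[0,0,0.01],-1],[[-0.0035,-0.001,0.13],[0,0,0.01],-1],[[-0.0035,-0.001,0.145],[0,0,0.01],-1],[[-0.0035,-0.001,0.154],[0,0,0.01],-1],[[-0.0035,-0.001,0.154],[0,0,0.01],-1],[[-0.0035,-0.001,0.154],[0,0,0.01],-1]]' 30;  python3 -c "
from h import *
print(delta(459.8,91.2,35.5,-23.2))"
```

```text
([-0.0043, 0.0027, 0.1926], [-0.0018, -0.002, 0.0123])
clock: 24.08
tool_pos: [461.7, 94.3, 75.1]
ee_rot: [-179.9, -0.1, -23.1]
wrist_force: [0.1, 0.1, 0.9]
grip_width: 91.8
([-0.0006, 0.0037, 0.0395], [-0.0019, -0.0019, 0.0018])
```

```bash
python3 -m creep '[[[-0.0006,0.003,0.012],[0,0,0],-1],[[-0.0006,0.0035,0.024],[0,0,0],-1],[[-0.0006,0.0035,0.033],[0,0,0],-1],[[-0.0006,0.0035,0.038],[0,0,0],-1],[[-0.0006,0.0035,0.039],[0,0,0],-1],[[-0.0006,0.0035,0.039],[0,0,0],0],[[-0.0006,0.0035,0.039],[0,0,0],1],[[-0.0006,0.0035,0.039],[0,0,0],1],[[-0.0006,0.0035,0.039],[0,0,0],1],[[-0.0006,0.0035,0.039],[0,0,0],1],[[-0.0006,0.0035,0.039],[0,0,0],1],[[-0.0006,0.0035,0.039],[0,0,0],1],[[-0.0006,0.0035,0.039],[0,0,0],1],[[-0.0006,0.0035,0.039],[0,0,0],1],[[-0.0006,0.0035,0.039],[0,0,0],1],[[-0.0006,0.0035,0.039],[0,0,0],1],[[-0.0006,0.0035,0.039],[0,0,0],1],[[-0.0006,0.0035,0.039],[0,0,0],1],[[-0.0006,0.0035,0.039],[0,0,0],1],[[-0.0006,0.0035,0.039],[0,0,0],1]]' 35
```

```text
clock: 25.75
tool_pos: [459.3, 91.4, 36.2]
ee_rot: [-179.9, -0.1, -23.1]
wrist_force: [1.9, -0.4, -1.7]
grip_width: 20.7
```

```bash
python3 -m creep '[[[0,0,-0.004],[0,0,0],1],[[0,0,-0.01],[0,0,0],1],[[0,0,-0.018],[0,0,0],1],[[0,0,-0.03],[0,0,0],1],[[0,0,-0.05],[0,0,0],1],[[0,0,-0.075],[0,0,0],1],[[0,0,-0.095],[0,0,0],1],[[0,0,-0.1],[0,0,0],1],[[0,0,-0.1],[0,0,0],1],[[0,0,-0.1],[0,0,0],1]]' 35; python3 -c "
from h import *
print(delta(647.3,283.1,82,-23))"
```

```text
clock: 26.58
tool_pos: [458.2, 91.3, 135.9]
ee_rot: [-179.9, -0.1, -23.1]
wrist_force: [-0.8, 1.3, -5.0]
grip_width: 21.1
([0.0987, -0.2504, 0.0546], [-0.0021, -0.0018, -0.0014])
```

```bash
python3 -m creep '[[[0.004,-0.01,0],[0,0,0],1],[[0.013,-0.032,0],[0,0,0],1],[[0.025,-0.063,0],[0,0,0],1],[[0.038,-0.096,0],[0,0,0],1],[[0.051,-0.129,0],[0,0,0],1],[[0.064,-0.162,0],[0,0,0],1],[[0.077,-0.195,0],[0,0,0],1],[[0.088,-0.223,0],[0,0,0],1],[[0.095,-0.242,0],[0,0,0],1],[[0.0985,-0.25,0],[0,0,0],1],[[0.0985,-0.25,0.01],[0,0,0],1],[[0.0985,-0.25,0.025],[0,0,0],1],[[0.0985,-0.25,0.04],[0,0,0],1],[[0.0985,-0.25,0.05],[0,0,0],1],[[0.0985,-0.25,0.053],[0,0,0],1],[[0.0985,-0.25,0.053],[0,0,0],1],[[0.0985,-0.25,0.053],[0,0,0],1]]' 35; python3 -c "
from h import *
print(delta(647.3,283.1,42.2,-23))
c=read_camera('side');cv2.imwrite('pics/s9.png',cv2.resize(c['frame'][140:280,160:310,::-1],None,fx=4,fy=4,interpolation=3))"
```

```text
clock: 28.0
tool_pos: [647.5, 282.4, 83.9]
ee_rot: [-179.9, -0.1, -23.1]
wrist_force: [0.1, -0.6, -3.4]
grip_width: 21.1
([-0.0006, -0.0005, 0.0417], [-0.002, -0.0019, -0.002])
```

View pics/s9.png

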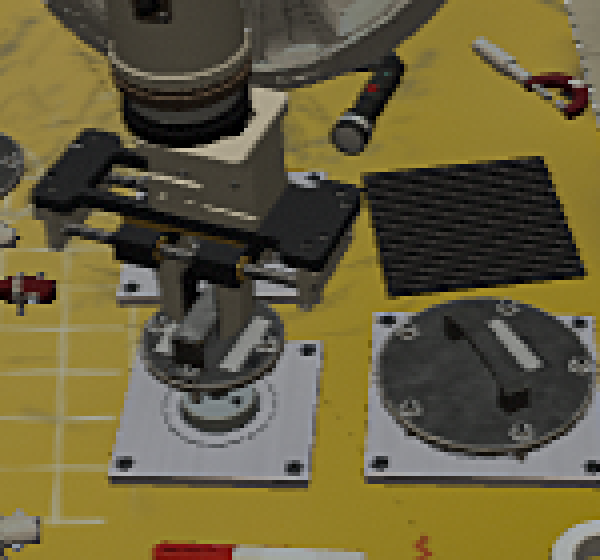

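The small gauge is level over the small master. Lower it.

```bash
python3 -m creep '[[[-0.0006,-0.0005,0.008],[0,0,0],1],[[-0.0006,-0.0005,0.016],[0,0,0],1],[[-0.0006,-0.0005,0.023],[0,0,0],1],[[-0.0006,-0.0005,0.029],[0,0,0],1],[[-0.0006,-0.0005,0.034],[0,0,0],1],[[-0.0006,-0.0005,0.038],[0,0,0],1],[[-0.0006,-0.0005,0.041],[0,0,0],1],[[-0.0006,-0.0005,0.0425],[0,0,0],1],[[-0.0006,-0.0005,0.0425],[0,0,0],1],[[-0.0006,-0.0005,0.0425],[0,0,0],1]]' 35
```

```text
clock: 28.88
tool_pos: [647.1, 283.3, 42.3]
ee_rot: [-179.9, -0.1, -23.1]
wrist_force: [-4.4, -2.5, 3.7]
grip_width: 21.2
```

```bash
python3 -m creep '[[[0,0,0],[0,0,0],0.4],[[0,0,0],[0,0,0],0],[[0,0,0],[0,0,0],-0.5],[[0,0,0],[0,0,0],-1],[[0,0,0],[0,0,0],-1],[[0,0,0],[0,0,0],-1],[[0,0,-0.01],[0,0,0],-1],[[0,0,-0.04],[0,0,0],-1],[[0,0,-0.08],[0,0,0],-1],[[0,0,-0.12],[0,0,0],-1],[[0,0,-0.155],[0,0,0],-1],[[0,0,-0.18],[0,0,0],-1],[[0,0,-0.188],[0,0,0],-1],[[0,0,-0.188],[0,0,0],-1],[[0,0,-0.188],[0,0,0],-1]]' 30
python3 -c "
from h import *
c,o=snapw('w10');print(o['tool_pos'],o['ee_rot'])
cv2.imwrite('pics/w10a.png',cv2.resize(c['frame'][90:240,170:350,::-1],None,fx=4,fy=4,interpolation=3))
c=read_camera('side');cv2.imwrite('pics/s10.png',cv2.resize(c['frame'][140:300,150:350,::-1],None,fx=4,fy=3.7,interpolation=3))
c=read_camera('top');np.savez('pics/t10.npz',**c);cv2.imwrite('pics/t10.png',cv2.resize(c['frame'][110:260,140:370,::-1],None,fx=3.4,fy=3.4,interpolation=3))"
```

```text
clock: 30.13
tool_pos: [646.5, 283.2, 229.3]
ee_rot: [-179.9, -0.1, -23.1]
wrist_force: [0.1, 0.2, -0.6]
grip_width: 91.6
[646.48868235 283.15306008 229.25642348] [-1.79874609e+02 -1.10890631e-01 -2.30896494e+01]
```

View pics/w10a.png

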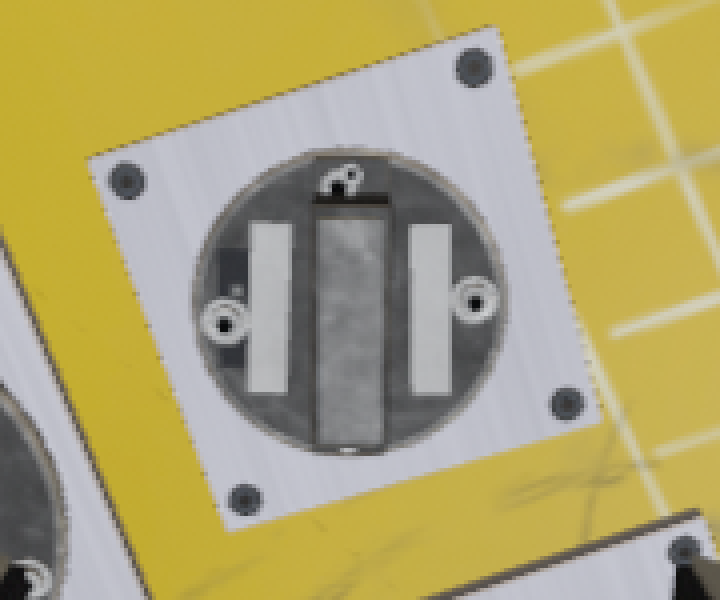

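View pics/s10.png

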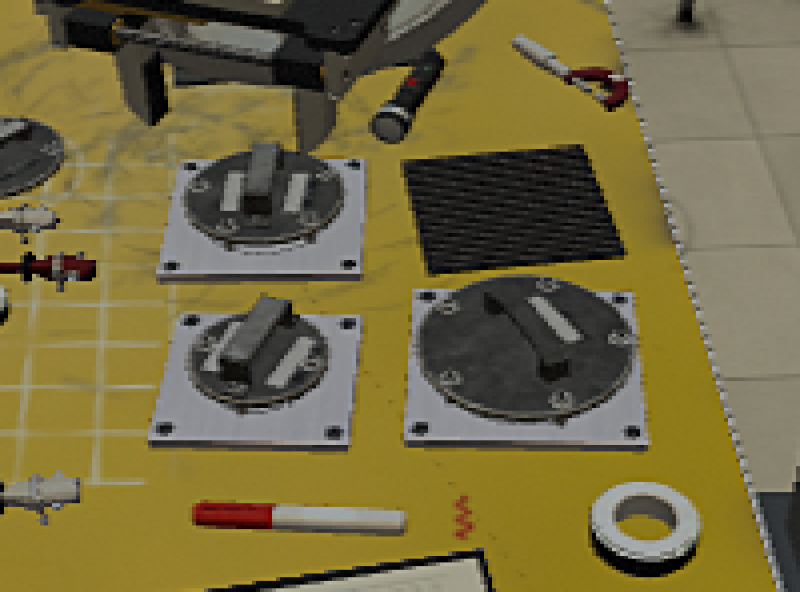

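View pics/t10.png

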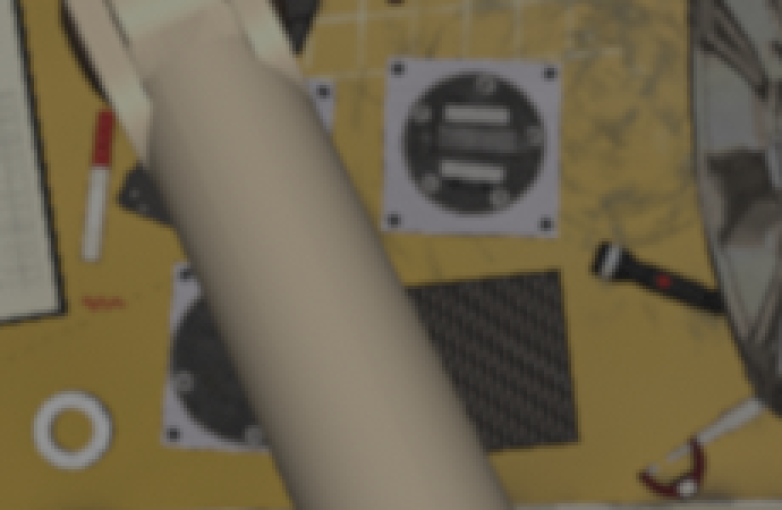

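All three gauges sit on their own masters and the mat is empty. A final numeric check of the small gauge and the bystanders:

```bash
python3 - <<'E'
from h import *
c=dict(np.load("pics/w10.npz"));o=(170,90)
ana(c,o,4,[(224,324),(475,302)],35,"small feet")
ana(c,o,4,[(127,181),(474,67),(567,404),(245,499)],10,"ms")
P=cloud(c)
for u,v in [(237,160),(278,160),(257,143),(257,195)]: print(P[v-2:v+3,u-2:u+3].mean((0,1)).round(1))
a=np.load("pics/top0.npz")["frame"].astype(int);b=np.load("pics/t10.npz")["frame"].astype(int)
for n,(y0,y1,x0,x1) in dict(torch=(178,205,310,350),mic=(222,258,325,355),ring=(222,252,148,176)).items(): print(n,abs(a-b)[y0:y1,x0:x1].mean().round(2))
print(get_obs()["wrist_force"].round(1)); close_job()
E
```

```text
small feet [646.6 284.   35. ] sides [74.2, 74.2] dir(mid01-mid23) 162.0
ms [647.7 283.2  10. ] sides [109.5, 109.9, 110.1, 109.9] dir(mid01-mid23) 84.5
[628.4 301.1  31.2]
[672.9 282.2  31.5]
[659.5 313.9  56.4]
[636.3 259.7  56.8]
torch 3.97
mic 4.59
ring 5.27
[-1.2  0.2  0. ]
the job is handed in; nothing more can be done
```

All three gauges now stand on the masters of their own size and the mat is empty; I handed the job in at about 30 s on the robot's clock. I parked the small gauge on the mat, moved the large gauge to the large master, the middle gauge to the middle master, and then the small gauge to the small master.

| Gauge | Offset from its master's centre (about 8 mm of room) | Level |
|---|---|---|
| Large | about 1.7 mm | plate or label tops at 30.4–30.7 mm all round |
| Middle | about 0.8 mm | height samples scattered, 25–45 mm (probably on edges and bolt heads), so judged by eye |
| Small | about 1.4 mm | two labels at 31.2 and 31.5 mm, bar ends at 56.4 and 56.8 mm |

- **Seating:** the middle and small gauges stopped within about 0.1 mm of the height for feet on the base plate. The large one was still at 44.4 mm and settled at 43.8 mm after another 1.5 mm of lowering.
- **Torch, setting ring and micrometer:** they look unmoved in the final side and top pictures. The image difference there was a small, even 4–5 grey levels, which I took as picture noise. I did not measure their positions.
- **Disagreements:** the top and wrist cameras differed by about 2 mm in x, so I used the wrist camera. On the large gauge the fingers stopped about 3 mm higher than commanded, but the grip held and the gauge hung level.

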